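Knock the stuck vial out of the transport tube

TASK

A capped vial is stuck in the mouth of the clear transport tube. Pick up the tube, tip its mouth well down over the catch tray and tap its rim sharply against the steel bar until the vial comes loose and slides out into the tray. Then lay the empty tube back home in both supports of its cradle, either way round, and let go, leaving the vial in the tray and everything else on the worktop where it is.

Things in the scene. Friction and masses are not known exactly. Their poses are not given: they have to be found in the camera images.
- tube: Clear plastic tube, 160 mm long, 50 mm outside and 38 mm inside diameter, 0.16 kg, lying level in the cradle; grey closed end. Origin on its axis half-way along (grasp here, across the 50 mm, between the cradle's supports); +x points along the axis to the mouth. It may roll about its axis. Slick inside: a free vial slides out once the mouth points 20 degrees or more below level.
- tube_mouth (a point): Centre of the tube's mouth, in the plane of the rim, 80 mm from the tube's origin. The mouth end has a steel collar 58 mm across and 14 mm long, flush with the rim. With the bar close before the mouth a loose vial cannot get out; it needs the mouth 60 mm or more back from the bar.
- vial: Glass vial, white cap, not fragile, 60 mm long, body 30 mm and cap 34 mm across, 0.10 kg. Origin half-way along, +x to the cap. At first in the tube, cap towards the mouth: origin 41 mm from the tube's origin, cap end 9 mm inside the rim. Its cap is jammed between two rubber pads that hold with about 10 N of friction, ten times its weight, so tipping alone does not free it.
- vial_cap (a point): Centre of the cap's end face, 30 mm from the vial's origin. When the moving tube is stopped short along its own axis, the vial runs on by some mm and stays there: about 1 to 5 mm for a tap at 0.08 m/s, often all the way at 0.18 m/s (mean speeds), none for a slow push. After 6 mm of travel in all it is out of the pads and slides freely.
- tray: Fixed aluminium catch tray, open on top, 190 x 190 mm, walls 45 mm high and 4 mm thick, floor 4 mm. Origin at the centre of its underside; +x points across it to the side over which the steel bar stands (about towards the robot).
- knock_bar: Level round steel bar, 16 mm thick, 190 mm long, over the tray on two 16 x 10 mm posts, 100 mm either side of its middle, that do not rise above it. Origin at its middle, on its axis, 75 mm above the worktop and 75 mm from the tray's centre along the tray's +x; it runs along the tray's y. The tray's floor reaches 166 mm to its -x side.
- cradle: Fixed grey cradle: base plate 130 x 80 x 8 mm, two V supports 10 mm thick, 48 mm either side of the middle along x, 86 mm free between them. Origin at the centre of its underside; +x is where the tube's mouth points at first (about towards the robot). A tube lying home in the Vs has its axis 55 mm above the worktop, along the cradle's x.
- test_sieve: Bystander: round steel sieve, 70 mm across, 39 mm high; origin at the centre of its underside.
- sample_jar_3: Bystander: small clear jar with white lid, 44 mm across, 60 mm high; origin at the centre of its underside.
- scoop: Bystander: thin steel scoop lying flat, 190 mm long; origin at the centre of its underside.
- mill_brush: Bystander: flat brush with wooden handle lying flat, 189 mm long; origin at the centre of its underside.
- calculator: Bystander: grey pocket calculator lying flat, 118 x 68 x 14 mm; origin at the centre of its underside.
Things that resemble listed ones, but are neither listed nor needed, are in the scene too. Several things have the shape of the tube; the one meant has the colours described above.

How it is judged:
On the way, in this order (a step that is already met when the one before it is completed fails the run):
1. The tube, its mouth tipped at least 15 degrees below level, strikes the steel bar while the vial is still stuck in it (contact force between tube and knock_bar above 2 N and angle between tube's own x axis and vertical above 1.833 rad and x of vial in the frame of tube below 0.052 m).
2. The vial is out of the tube and lies at rest in the tray (x of vial in the frame of tray between -0.093 and 0.093 m and y of vial in the frame of tray between -0.093 and 0.093 m and z of vial in the frame of tray below 0.043 m and linear speed of vial below 0.05 m/s and distance between vial and tube above 0.1 m), for 0.2 s.
At the end, for the whole second after the job is handed in: The vial lies at rest inside the tray's walls and below their top; the tube lies at rest in both V supports of its cradle: its axis within 6 mm of home in height and sideways, within 0.12 rad of the cradle's direction (either way round), its middle within 25 mm of the cradle's middle along it (x of vial in the frame of tray between -0.093 and 0.093 m and y of vial in the frame of tray between -0.093 and 0.093 m and z of vial in the frame of tray below 0.043 m and linear speed of vial below 0.05 m/s and x of tube in the frame of cradle between -0.025 and 0.025 m and y of tube in the frame of cradle between -0.006 and 0.006 m and z of tube in the frame of cradle between 0.049 and 0.061 m and angle between the x axis of tube and the x axis of cradle, either way round below 0.12 rad and linear speed of tube below 0.03 m/s); the robot touches nothing.
It fails at once if A bystander is pushed more than 30 mm from its place (distance of any of test_sieve, sample_jar_3, scoop, mill_brush, calculator from where it was at the start of the episode above 0.03 m).
It fails at once if The vial falls to the worktop outside the tray (height (world z) of vial below 0.03 m and (not (x of vial in the frame of tray above -0.093 m) or not (x of vial in the frame of tray below 0.093 m) or not (y of vial in the frame of tray above -0.093 m) or not (y of vial in the frame of tray below 0.093 m))).
It also fails if it takes over 48 s, if anything falls off the work surface, if the arm or the gripper's body presses on something with over 40 N, if the wrist force passes 120 N, or if a joint passes its speed limit or range.

ROBOT

A 7-joint arm with a two-finger parallel gripper is mounted at the origin on a cart in front of the work surface, level with it; the furniture and walls round the work are solid. World frame = base frame: x ahead of the robot, y to its left, z up, the work surface at z = 0. Lengths are in m, angles in rad, forces in N, time in s.
With the tool pointing down it reaches from about 0.35 to 0.9 m from the base axis. Payload 8.1 kg.
Tool frame: the origin (TCP) lies at the very end of the fingers, on their centre line; the grasp point (between the pads) lies 19 mm behind it; z points along the fingers, x is the direction in which the jaws open and shut, and the axes are right-handed (so a half turn about z gives the same grasp; the last joint's range is limited). The gripper opens to 92 mm and grips with 3 to 60 N. Pads are 19 mm wide; open, the fingers measure 130 mm over their backs; the gripper's body (75 mm by 190 mm) begins 47 mm behind the grasp point.
Start: joints at [-1.347, 0.434, 0.025, 1.573, -0.012, 1.134, -0.075], TCP at [0.201, 0.592, 0.227] pointing down, gripper open.
Joint ranges: [-2.62, 2.62], [-0.44, 2.09], [-1.27, 1.32], [0.08, 2.57], [-1.32, 4.46], [0.12, 2], [-2.74, 2.74]. Speed limits (rad/s): [2.22, 2.22, 3.01, 3.01, 3.14, 3.14, 3.14].

INTERFACE

Orientations are given as a rotation vector (axis times angle).
In Python, from cell import status, viewer, arm gives the robot as it stands.
- The arm moves only by the tool jog_arm, never from a script. Its argument "commands" is text: rows parted by semicolons, each of 7 numbers parted by spaces: the closure, from -1 (fully open) to 1 (shut), then the shift along the world's x, y, z normalised to -1 to 1, where 1 is 0.3 m, then the turn, a rotation vector about the world's x, y, z normalised to -1 to 1, where 1 is 2 pi rad. In form: jaw dx dy dz wx wy wz; .... A call has exactly 5 rows; each row shifts and turns the commanded pose from where the row before left it; what a row does not reach is not made up. A row lasts 1/10 s, in which the tool goes at most 50 mm and 8.59 degrees, less where a joint would pass 70% of its speed; a pose out of reach is approached as far as the arm can. A call with a number of a shift or a turn outside -1 to 1 is refused whole. A call with a gripper value outside its range is refused whole. The fingers move at their own pace and stop on an object; "force" is the grip in N (left out, the last holds). Time passes only in rows, so rows that do not move let the fingers close, or fill a call up. It gives the time, the measured TCP pose, the force and the opening at its end, in the units of the state.
- status.observe(): the state, without advancing time (a new reading comes with each control period).
- viewer.get_image(name): name is "scene" or "side" or "wrist"; returns a dict with "pixels" (480x640x3 uint8, red, green, blue), "z_map" (480x640 float32, m along the optical axis (not along the pixel's ray), 0 where there is no reading), "camera_matrix" (3x3 intrinsics, pixels), "k1" (the pictures are not rectified: a ray, as slopes to the right and down, at radius r is drawn at 1 + k1 r^2 times it, then the intrinsics apply), "R" (3x3) and "t" (3): a world point X has camera coordinates R X + t. Camera axes: x right, y down, z forward; pixel columns grow to the right and rows downward; lengths in m; the calibration is good to about 2 mm. A picture is of the moment at which its call begins.
- arm.sign_off(): hands the job in, once; it reports no verdict.
The state is a dict: "clock": time; "joints": joint angles; "dq": joint speeds; "joint_efforts": joint torques, N m; "position": TCP position; "ee_rot": TCP orientation; "force": force on the tool from outside, world axes, zero at the start; "ft_torque": the same for the moment, N m; "width": opening from 0.0 (shut) to 1.0 (fully open).
Only numpy, scipy, OpenCV 4.12 (cv2) and the standard library are available. Lean on these libraries where they do the work, as an engineer would, in place of code of your own. Each camera call takes 0.05 s, during which the arm holds its last target. There are 200 camera calls.

## Working session

There is one attempt and no reset: what is moved stays moved. The work goes in short steps, Python scripts to look and compute and a tool call to move; the robot and the scene stay as the last step left them, time stands still between calls to the robot, and variables do not carry over. Pictures are saved under pics/ and viewed, about 8 in all and at most 12, crops included, and the job is handed in when it is done.

Besides the shell and the picture viewer there is one more tool, called after ">>>" in YAML: its name, and indented under it one key for each argument. jog_arm: Moves the arm, as the interface text tells. Scaled input: -1 to 1 covers 0.3 m each way for a shift and 2 pi rad each way for a turn. Its arguments: {"type":"object","properties":{"commands":{"type":"string"},"force":{"type":"number"}},"required":["commands"]}

```bash
mkdir -p pics; ls; cat > h.py <<'E'
import numpy as np,cv2
from cell import status,viewer,arm
from scipy.spatial.transform import Rotation as Ro
def grab(n,save=None):
    d=viewer.get_image(n)
    if save: cv2.imwrite('pics/'+save+'.png',d['pixels'][...,::-1]); np.savez('pics/'+save,**{k:np.asarray(v) for k,v in d.items()})
    return d
def cloud(d):
    K=np.asarray(d['camera_matrix']);k1=float(d['k1']);R=np.asarray(d['R']);t=np.asarray(d['t'])
    z=np.asarray(d['z_map']);v,u=np.mgrid[:480,:640]
    p=np.stack([u,v],-1).reshape(-1,1,2).astype(float)
    s=cv2.undistortPoints(p,K,np.array([k1,0,0,0,0.])).reshape(480,640,2)
    c=np.dstack([s*z[...,None],z]); return (c-t)@R   # nan where z==0 caller masks
def proj(d,X):
    K=np.asarray(d['camera_matrix']);k1=float(d['k1']);R=np.asarray(d['R']);t=np.asarray(d['t'])
    c=np.atleast_2d(X)@R.T+t; s=c[:,:2]/c[:,2:]; s=s*(1+k1*(s**2).sum(1,keepdims=True))
    return s*[K[0,0],K[1,1]]+[K[0,2],K[1,2]]
E
python3 - <<'E'
from h import *
for n in ['scene','side']:
    d=grab(n,n+'0'); C=-np.asarray(d['R']).T@np.asarray(d['t']); print(n,C.round(3),np.asarray(d['R'])[2].round(2))
s=status.observe(); print({k:np.round(v,3) for k,v in s.items()})
E
```

```text
pics
scene [-0.349 -0.392  0.712] [ 0.73  0.4  -0.55]
side [0.084 1.211 0.53 ] [ 0.35 -0.87 -0.34]
{'clock': np.float64(0.1), 'joints': array([-1.347,  0.435,  0.025,  1.574, -0.012,  1.134, -0.075]), 'dq': array([ 0.002, -0.001,  0.001, -0.001,  0.   ,  0.002,  0.   ]), 'joint_efforts': array([ 3.0000e-03, -6.6913e+01,  9.8800e-01, -3.1515e+01, -6.1000e-02,
        3.7000e-02,  0.0000e+00]), 'position': array([0.201, 0.591, 0.226]), 'ee_rot': array([ 2.553e+00,  1.830e+00, -2.000e-03]), 'force': array([-0.673,  0.124, -0.73 ]), 'ft_torque': array([ 0.057,  0.017, -0.04 ]), 'width': np.float64(1.003)}
```

View pics/scene0.png

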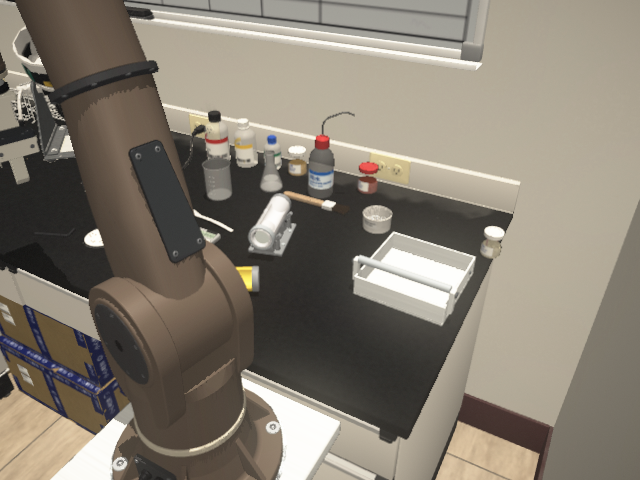

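View pics/side0.png

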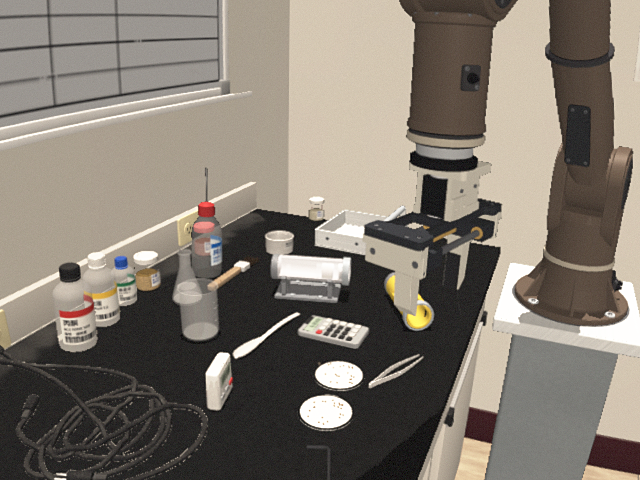

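The scene view shows the tube in its cradle at (270,222) with the mouth towards lower left. The tray is at (415,278), with the bar at (403,272) on its near side. In the side view the tube is at (312,268) and the tray is behind the gripper. I'll measure both from the depth maps.

```bash
python3 - <<'E'
from h import *
big=[]
for n in ['scene','side']:
    d=dict(np.load(f'pics/{n}0.npz')); P=cloud(d); m=(d['z_map']>0)
    big.append((P[m],d['pixels'][m]))
# top-down colour map, both, 1.5mm per px: x up 0.2..0.95 ; y left
for i,(P,c) in enumerate(big):
    im=np.zeros((500,560,3),np.uint8); 
    k=(P[:,2]>-.02)&(P[:,2]<.11)
    P=P[k];c=c[k]; o=np.argsort(P[:,2]);P=P[o];c=c[o]
    r=((0.95-P[:,0])/.0015).astype(int); q=((0.42-P[:,1])/.0015).astype(int)
    g=(r>=0)&(r<500)&(q>=0)&(q<560)
    im[r[g],q[g]]=c[g][:,::-1]; cv2.imwrite(f'pics/top{i}.png',im)
# bar/posts
P,c=big[0]
def sel(P,z0,z1,x0,x1,y0,y1): return P[(P[:,2]>z0)&(P[:,2]<z1)&(P[:,0]>x0)&(P[:,0]<x1)&(P[:,1]>y0)&(P[:,1]<y1)]
d=dict(np.load('pics/scene0.npz'));Q=cloud(d)
for u,v in [(360,262),(403,272),(450,290),(268,238),(278,215),(415,280),(396,237),(472,268)]: print((u,v),Q[v,u].round(3))
E
python3 -c "
import cv2,numpy as np
cv2.imwrite('pics/tops.png',cv2.resize(np.hstack([cv2.imread(f'pics/top{i}.png') for i in (0,1)]),(800,357)))"
```

```text
(360, 262) [ 0.454 -0.049  0.071]
(403, 272) [ 0.455 -0.139  0.079]
(450, 290) [ 0.452 -0.233  0.074]
(268, 238) [0.461 0.174 0.052]
(278, 215) [0.53 0.19 0.07]
(415, 280) [ 0.449 -0.166  0.073]
(396, 237) [ 0.626 -0.06   0.034]
(472, 268) [ 0.615 -0.238  0.018]
```

View pics/tops.png

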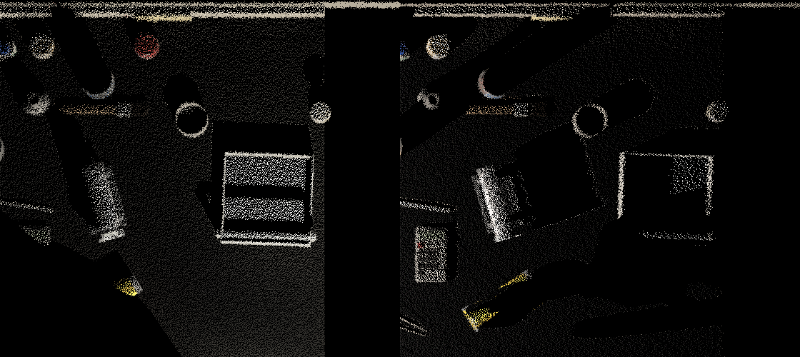

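```bash
python3 - <<'E'
from h import *
from scipy.optimize import least_squares as LS
A={}
for n in ['scene','side']:
    d=dict(np.load(f'pics/{n}0.npz')); P=cloud(d); m=d['z_map']>0; A[n]=P[m]
def S(P,z0,z1,x0,x1,y0,y1): return P[(P[:,2]>z0)&(P[:,2]<z1)&(P[:,0]>x0)&(P[:,0]<x1)&(P[:,1]>y0)&(P[:,1]<y1)]
def fit(P,r,zc):
    def f(p):
        x,y,th,z=p; dx=P[:,0]-x;dy=P[:,1]-y
        return np.hypot(-np.sin(th)*dx+np.cos(th)*dy,P[:,2]-z)-r
    x0=[P[:,0].mean(),P[:,1].mean(),fit.th,zc]
    s=LS(f,x0,loss='soft_l1',f_scale=.002); x,y,th,z=s.x
    t=(P[:,:2]-[x,y])@[np.cos(th),np.sin(th)]
    return s.x.round(4),np.abs(s.fun).mean().round(4),[np.array([x+np.cos(th)*q,y+np.sin(th)*q]).round(3) for q in np.percentile(t,[.5,50,99.5])]
for n in A:
    P=A[n]
    fit.th=np.pi/2
    b=S(P,.055,.1,.42,.49,-.3,0); b=b[(b[:,2]>.068)]
    print(n,'bar',len(b),fit(b,.008,.075) if len(b)>30 else '')
    fit.th=.25
    t=S(P,.06,.1,.4,.63,.1,.28); print(n,'tube',len(t),fit(t,.025,.055))
    w=S(P,.035,.05,.4,.7,-.3,0); print('walls',np.percentile(w,[1,99],axis=0).round(3))
    r=cv2.minAreaRect(w[:,:2].astype(np.float32)); print(r)
    pl=S(P,.004,.012,.42,.62,.08,.3); print('plate',cv2.minAreaRect(pl[:,:2].astype(np.float32)), len(pl))
E
```

```text
scene bar 903 (array([0.4939, 0.8068, 1.5324, 0.0752]), np.float64(0.0013), [array([ 0.454, -0.245]), array([ 0.457, -0.147]), array([ 0.462, -0.033])])
scene tube 912 (array([0.8274, 0.2958, 0.286 , 0.055 ]), np.float64(0.0018), [array([0.448, 0.184]), array([0.511, 0.203]), array([0.603, 0.23 ])])
walls [[ 0.433 -0.242  0.035]
 [ 0.693 -0.015  0.048]]
((0.5690377354621887, -0.12505577504634857), (0.25322723388671875, 0.26895880699157715), 87.8734130859375)
plate ((0.5239602327346802, 0.1699281632900238), (0.10870840400457382, 0.15120431780815125), 80.71502685546875) 457
side bar 131 (array([0.4684, 0.1704, 1.5343, 0.0762]), np.float64(0.0008), [array([ 0.453, -0.239]), array([ 0.456, -0.162]), array([ 0.459, -0.088])])
side tube 1192 (array([0.6796, 0.2535, 0.2686, 0.056 ]), np.float64(0.0017), [array([0.449, 0.19 ]), array([0.524, 0.211]), array([0.601, 0.232])])
walls [[ 0.502 -0.236  0.035]
 [ 0.696 -0.011  0.048]]
((0.567082405090332, -0.12458672374486923), (0.23931150138378143, 0.26349958777427673), 89.5766372680664)
plate ((0.5245904326438904, 0.22295013070106506), (0.18436267971992493, 0.14441122114658356), 1.6677815914154053) 943
```

>>> jog_arm:
  commands: "-1 0.077 -0.091 0 0 0 0.0069;-1 0.077 -0.091 0 0 0 0.0069;-1 0.077 -0.091 0 0 0 0.0069;-1 0.077 -0.091 0 0 0 0.0069;-1 0.077 -0.091 0 0 0 0.0069"

```text
clock: 0.6
position: [0.3168, 0.454, 0.2264]
ee_rot: [2.338, 2.098, -0.001]
force: [-0.1, 0.9, 0.0]
width: 1.002
```

>>> jog_arm:
  commands: "-1 0.077 -0.091 0 0 0 0.0069;-1 0.077 -0.091 0 0 0 0.0069;-1 0.077 -0.091 0 0 0 0.0069;-1 0.077 -0.091 0 0 0 0.0069;-1 0.077 -0.091 0 0 0 0.0069"

```text
clock: 1.1
position: [0.4322, 0.3175, 0.2265]
ee_rot: [-2.098, -2.339, 0.001]
force: [0.9, 0.6, -0.3]
width: 0.999
```

>>> jog_arm:
  commands: "-1 0.077 -0.091 0 0 0 0.0069;-1 0.077 -0.091 0 0 0 0.0069;-1 0.077 -0.091 0 0 0 0.0069;-1 0.077 -0.091 0 0 0 0.0069;-1 0 0 0 0 0 0"

```text
clock: 1.6
position: [0.5271, 0.2041, 0.2264]
ee_rot: [1.896, 2.502, -0.002]
force: [0.6, 0.0, 0.2]
width: 0.999
```

```bash
cat > st.py <<'E'
from h import *
s=status.observe(); R=Ro.from_rotvec(s['ee_rot']).as_matrix()
print('t',round(float(s['clock']),2),'pos',np.round(s['position'],4),'F',np.round(s['force'],1),'w',round(float(s['width'])*92,1),'q',np.round(s['joints'],2))
print('toolx',R[:,0].round(3),'yaw',round(float(np.arctan2(R[1,0],R[0,0])),3),'toolz',R[:,2].round(3))
E
python3 - <<'E'
import st
from h import *
d=grab('wrist','w1'); P=cloud(d); m=d['z_map']>0
print((-np.asarray(d['R']).T@np.asarray(d['t'])).round(3))
c=(0.525,0.209);th=.277
a=np.array([np.cos(th),np.sin(th)]); 
L=np.array([[c[0]+q*a[0],c[1]+q*a[1],.08] for q in (-.08,0,.08)]); print(proj(d,L).round(0))
E
```

```text
t 1.6 pos [0.5271 0.2041 0.2264] F [0.6 0.  0.2] w 91.9 q [-0.53  0.34  0.09  1.73 -0.03  1.08  1.41]
toolx [-0.27   0.963 -0.003] yaw 1.845 toolz [ 0.001 -0.003 -1.   ]
[0.45  0.183 0.385]
[[332. 119.]
 [332. 226.]
 [332. 318.]]
```

View pics/w1.png

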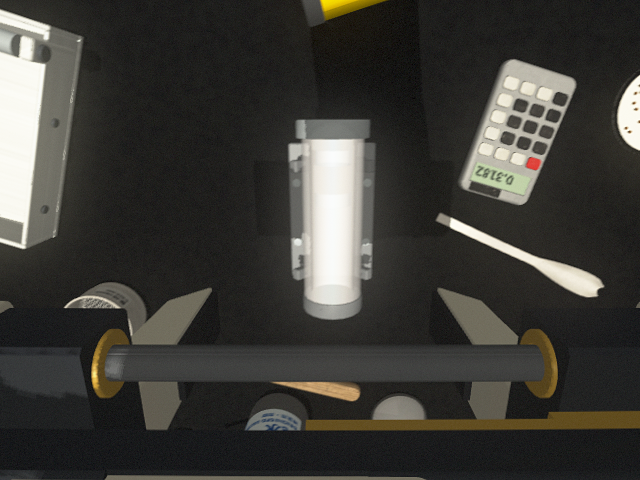

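The wrist view shows the tube running from (333,120) to (332,318), within about a pixel of my prediction. I'll go down and grip.

>>> jog_arm:
  commands: "-1 -0.007 0.016 -0.127 0 0 0.0005;-1 0 0 -0.127 0 0 0;-1 0 0 -0.127 0 0 0;-1 0 0 -0.127 0 0 0;-1 0 0 -0.12 0 0 0"

```text
clock: 2.15
position: [0.5207, 0.2158, 0.0367]
ee_rot: [-1.884, -2.513, 0.0]
force: [0.2, -0.3, -0.4]
width: 1.002
```

>>> jog_arm:
  commands: "-1 0 0 0 0 0 0;1 0 0 0 0 0 0;1 0 0 0 0 0 0;1 0 0 0 0 0 0;1 0 0 0 0 0 0"
  force: 55

```text
clock: 2.65
position: [0.5228, 0.215, 0.0399]
ee_rot: [1.885, 2.512, 0.004]
force: [-0.5, -1.0, 0.6]
width: 0.697
```

>>> jog_arm:
  commands: "1 0 0 0 0 0 0;1 0 0 0 0 0 0;1 0 0 0 0 0 0;1 0 0 0 0 0 0;1 0 0 0 0 0 0"

```text
clock: 3.15
position: [0.5246, 0.2092, 0.0395]
ee_rot: [1.888, 2.504, -0.003]
force: [4.4, -15.8, 7.6]
width: 0.536
```

```bash
python3 st.py
```

```text
t 3.15 pos [0.5246 0.2092 0.0395] F [  4.4 -15.8   7.6] w 49.3 q [-0.52  0.56  0.06  1.92 -0.04  0.67  1.42]
toolx [-0.275  0.961 -0.005] yaw 1.849 toolz [ 0.003 -0.005 -1.   ]
```

>>> jog_arm:
  commands: "1 0 -0.015 0.05 0 0 0;1 0 0 0.1 0 0 0;1 0 0 0.12 0 0 0;1 0 0 0.12 0 0 0;1 0 0 0.12 0 0 0"

```text
clock: 3.65
position: [0.5213, 0.2102, 0.1934]
ee_rot: [-1.885, -2.513, -0.001]
force: [1.2, 1.0, -3.9]
width: 0.536
```

>>> jog_arm:
  commands: "1 0.023 -0.118 0.04 0 0 -0.01;1 0.023 -0.118 0.04 0 0 -0.01;1 0.023 -0.118 0.04 0 0 -0.01;1 0.023 -0.118 0.04 0 0 -0.01;1 0.023 -0.118 0.04 0 0 -0.01"

```text
clock: 4.15
position: [0.556, 0.032, 0.2526]
ee_rot: [-2.257, -2.184, -0.001]
force: [0.7, 1.3, -2.0]
width: 0.534
```

>>> jog_arm:
  commands: "1 0.023 -0.118 0.04 -0.0004 -0.0104 0;1 0.023 -0.118 0.04 -0.0004 -0.0104 0;1 0.023 -0.118 0.04 -0.0004 -0.0104 0;1 0.023 -0.118 0.04 -0.0004 -0.0104 0;1 0.023 -0.118 0.04 -0.0004 -0.0104 0"

```text
clock: 4.65
position: [0.5903, -0.1449, 0.3125]
ee_rot: [2.071, 2.009, 0.332]
force: [1.0, 0.7, -2.6]
width: 0.539
```

>>> jog_arm:
  commands: "1 0 0 0 -0.0004 -0.0104 0;1 0 0 0 -0.0004 -0.0104 0;1 0 0 0 -0.0004 -0.0104 0;1 0 0 0 0 0 0;1 0 0 0 0 0 0"

```text
clock: 5.15
position: [0.5903, -0.1436, 0.3117]
ee_rot: [1.953, 1.894, 0.502]
force: [0.0, -0.5, -2.9]
width: 0.537
```

```bash
python3 st.py; python3 -c "
from h import *
grab('scene','s1');grab('wrist','w2');a=cv2.imread('pics/s1.png');b=cv2.imread('pics/w2.png')
cv2.imwrite('pics/c1.png',np.hstack([a[90:390,240:560],cv2.resize(b,(400,300))]))"
```

```text
t 5.15 pos [ 0.5903 -0.1436  0.3117] F [ 0.  -0.5 -2.9] w 49.4 q [-0.05  0.07  0.27  1.98 -0.19  0.59  1.89]
toolx [ 0.031  0.999 -0.003] yaw 1.539 toolz [ 0.498 -0.018 -0.867]
```

View pics/c1.png

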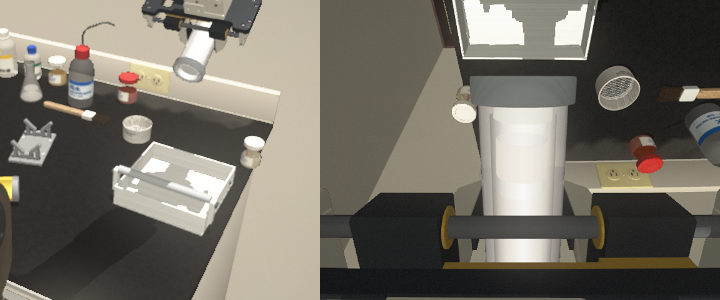

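The tube is held at a 30° tilt above the tray, and the vial is visible inside it. Next I lower it to 60 mm back from the bar.

>>> jog_arm:
  commands: "1 0.01 -0.001 -0.117 0 0 0;1 0 0 -0.117 0 0 0;1 0 0 -0.117 0 0 0;1 0 0 -0.117 0 0 0;1 0 0 -0.117 0 0 0"

```text
clock: 5.75
position: [0.5952, -0.1435, 0.1347]
ee_rot: [1.951, 1.895, 0.504]
force: [1.1, 0.9, -3.7]
width: 0.535
```

>>> jog_arm:
  commands: "1 0 0 0 0 0 0;1 0 0 0 0 0 0;1 0 0 0 0 0 0;1 0 0 0 0 0 0;1 0 0 0 0 0 0"

```text
clock: 6.25
position: [0.595, -0.1441, 0.1377]
ee_rot: [1.95, 1.892, 0.505]
force: [-0.0, 0.2, -2.9]
width: 0.535
```

```bash
python3 st.py; python3 -c "
from h import *
d=grab('side','sd1');e=grab('scene','s2');a=cv2.imread('pics/sd1.png');b=cv2.imread('pics/s2.png')
cv2.imwrite('pics/c2.png',np.hstack([cv2.resize(a[170:290,280:440],(400,300)),cv2.resize(b[180:330,320:500],(400,333))[:300]]))
R=Ro.from_rotvec(status.observe()['ee_rot']).as_matrix();p=status.observe()['position']
m=np.cross(R[:,2],R[:,0]); m=m if m[0]<0 else -m; o=p-.0155*R[:,2]; print('mouth',(o+.08*m).round(4),'m',m.round(3))
P=cloud(e);P=P[(e['z_map']>0)]; b=P[(P[:,2]>.068)&(P[:,2]<.09)&(P[:,0]>.43)&(P[:,0]<.48)&(P[:,1]>-.26)&(P[:,1]<-.02)]; print(len(b),np.percentile(b,[1,50,99],axis=0).round(3))
"
```

```text
t 6.25 pos [ 0.595  -0.1441  0.1377] F [-0.   0.2 -2.9] w 49.2 q [ 0.2   0.32 -0.    2.19 -0.6   0.14  2.31]
toolx [ 0.031  1.    -0.004] yaw 1.54 toolz [ 0.502 -0.019 -0.865]
mouth [ 0.5175 -0.1417  0.1103] m [-0.865  0.025 -0.501]
904 [[ 0.444 -0.242  0.069]
 [ 0.452 -0.146  0.079]
 [ 0.463 -0.035  0.085]]
```

View pics/c2.png

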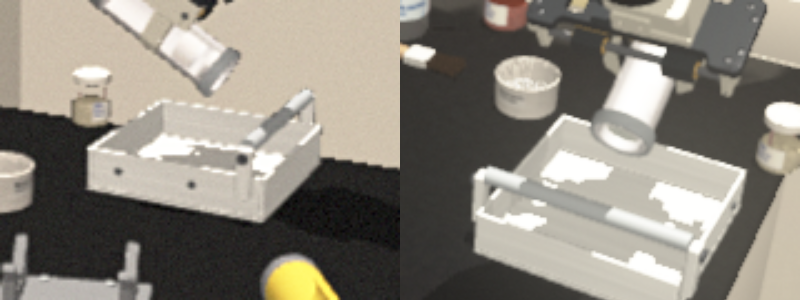

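The side crop shows the tube mouth over the tray, with the bar ahead of it. Joint 6 is at 0.14, next to its 0.12 limit, and the strike would push it further. I'll go back to the cradle and re-grip with the tool leaning about 18° relative to the tube, so the wrist keeps some range.

>>> jog_arm:
  commands: "1 0 0 0.067 0.0006 0.0167 0;1 0 0 0.067 0.0006 0.0167 0;1 0 0 0.067 0.0006 0.0167 0;1 0 0 0.067 0.0006 0.0167 0;1 0 0 0.067 0.0006 0.0167 0"

```text
clock: 6.85
position: [0.5961, -0.1423, 0.2236]
ee_rot: [2.223, 2.163, 0.068]
force: [0.9, 0.3, -4.2]
width: 0.536
```

>>> jog_arm:
  commands: "1 -0.0235 0.1178 -0.033 0 0 0.0049;1 -0.0235 0.1178 -0.033 0 0 0.0049;1 -0.0235 0.1178 -0.033 0 0 0.0049;1 -0.0235 0.1178 -0.033 0 0 0.0049;1 -0.0235 0.1178 -0.033 0 0 0.0049"

```text
clock: 7.35
position: [0.5605, 0.0356, 0.1719]
ee_rot: [2.051, 2.33, 0.078]
force: [0.7, 0.3, -3.9]
width: 0.54
```

>>> jog_arm:
  commands: "1 -0.0235 0.1178 -0.033 0 0 0.0049;1 -0.0235 0.1178 -0.033 0 0 0.0049;1 -0.0235 0.1178 -0.033 0 0 0.0049;1 -0.0235 0.1178 -0.033 0 0 0.0049;1 -0.0235 0.1178 -0.033 0 0 0.0049"

```text
clock: 7.85
position: [0.5253, 0.2125, 0.1225]
ee_rot: [1.868, 2.484, 0.083]
force: [0.1, 1.0, -3.5]
width: 0.54
```

>>> jog_arm:
  commands: "1 0 0 0 0 0 0;1 0 0 0 0 0 0;1 0 0 0 0 0 0;1 0 0 0 0 0 0;1 0 0 0 0 0 0"

```text
clock: 8.35
position: [0.526, 0.2097, 0.1227]
ee_rot: [1.872, 2.481, 0.082]
force: [0.5, 0.5, -3.7]
width: 0.537
```

```bash
python3 st.py
```

```text
t 8.35 pos [0.526  0.2097 0.1227] F [ 0.5  0.5 -3.7] w 49.4 q [-0.73  0.43  0.35  1.92 -0.2   0.77  1.57]
toolx [-0.275  0.962  0.006] yaw 1.849 toolz [ 0.058  0.022 -0.998]
```

>>> jog_arm:
  commands: "1 -0.005 -0.0017 -0.05 -0.0027 0.0095 0;1 0 0 -0.06 0 0 0;1 0 0 -0.06 0 0 0;1 0 0 -0.05 0 0 0;1 0 0 -0.04 0 0 0"

```text
clock: 8.85
position: [0.5241, 0.2095, 0.0435]
ee_rot: [-1.888, -2.504, -0.003]
force: [0.7, -0.5, -3.1]
width: 0.539
```

>>> jog_arm:
  commands: "1 0 0 0 0 0 0;1 0 0 0 0 0 0;1 0 0 0 0 0 0;1 0 0 0 0 0 0;1 0 0 0 0 0 0"

```text
clock: 9.35
position: [0.5243, 0.2104, 0.0448]
ee_rot: [-1.887, -2.505, -0.006]
force: [0.8, 1.0, -2.5]
width: 0.535
```

```bash
python3 st.py
```

```text
t 9.35 pos [0.5243 0.2104 0.0448] F [ 0.8  1.  -2.5] w 49.2 q [-0.68  0.56  0.3   1.93 -0.26  0.69  1.62]
toolx [-0.276  0.961  0.006] yaw 1.851 toolz [-0.002  0.006 -1.   ]
```

>>> jog_arm:
  commands: "1 0 -0.003 -0.017 0 0 0;1 0 0 0 0 0 0;1 0 0 0 0 0 0;-0.4 0 0 0 0 0 0;-0.4 0 0 0 0 0 0"

```text
clock: 9.85
position: [0.5237, 0.2094, 0.039]
ee_rot: [-1.887, -2.505, -0.004]
force: [-0.4, -0.5, 0.7]
width: 0.663
```

>>> jog_arm:
  commands: "-0.4 0 0 0 0 0 0;-0.4 0 0 0 0 0 0;-0.4 -0.005 -0.0015 0.001 -0.0046 0.016 0;-0.4 -0.005 -0.0015 0.001 -0.0046 0.016 0;-0.4 -0.005 -0.0015 0.001 -0.0046 0.016 0"

```text
clock: 10.35
position: [0.5194, 0.2082, 0.0408]
ee_rot: [-1.759, -2.334, 0.369]
force: [-0.1, 0.8, -0.0]
width: 0.705
```

>>> jog_arm:
  commands: "-0.4 0 0 0 0 0 0;-0.4 0 0 0 0 0 0;-0.4 0 0 0 0 0 0;-0.4 0 0 0 0 0 0;-0.4 0 0 0 0 0 0"

```text
clock: 10.85
position: [0.5191, 0.208, 0.0406]
ee_rot: [-1.761, -2.336, 0.365]
force: [1.0, -0.5, 0.0]
width: 0.7
```

```bash
python3 - <<'E'
import st
from h import *
from scipy.optimize import least_squares as LS
for n in ('side','wrist'):
    d=grab(n,'r_'+n); P=cloud(d)[d['z_map']>0]
    P=P[(P[:,2]>.06)&(P[:,2]<.088)&(P[:,0]>.43)&(P[:,0]<.62)&(P[:,1]>.15)&(P[:,1]<.27)]
    a=np.array([.962,.273]);q=(P[:,:2]-[.525,.209]);l=q@a;w=q@[-.273,.962]; k=np.abs(w)<.03; 
    print(n,k.sum(),'along',np.percentile(l[k],[1,99]).round(3),'lat',np.median(w[k]).round(4),'z',np.percentile(P[k,2],[50,98]).round(4))
cv2.imwrite('pics/c3.png',np.hstack([cv2.imread('pics/r_wrist.png')[:,::2][::2] if 0 else cv2.resize(cv2.imread('pics/r_wrist.png'),(400,300)),cv2.resize(cv2.imread('pics/r_side.png')[210:330,240:400],(400,300))]))
E
```

```text
t 10.85 pos [0.5191 0.208  0.0406] F [ 1.  -0.5  0. ] w 64.4 q [-0.63  0.73  0.29  1.65 -0.26  1.11  1.63]
toolx [-0.274  0.962  0.006] yaw 1.849 toolz [-0.299 -0.079 -0.951]
side 763 along [-0.078  0.08 ] lat 0.0206 z [0.0722 0.0835]
wrist 34630 along [-0.078  0.025] lat -0.0001 z [0.0783 0.0842]
```

View pics/c3.png

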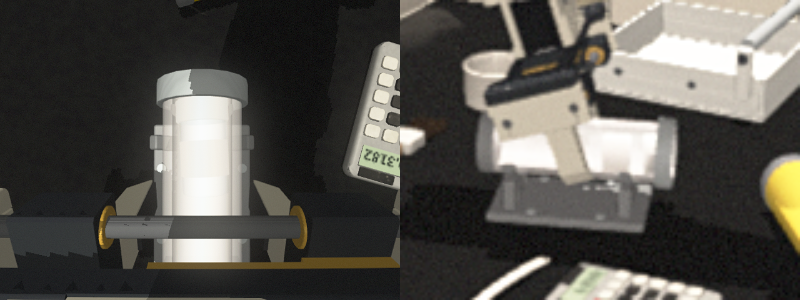

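The wrist and side crops show the tube back home in both V supports, with the tool leaning between them. Now I close and go back to the tray.

>>> jog_arm:
  commands: "1 0 0 0 0 0 0;1 0 0 0 0 0 0;1 0 0 0 0 0 0;1 0 0 0 0 0 0;1 0 0 0 0 0 0"
  force: 58

```text
clock: 11.45
position: [0.5195, 0.2077, 0.0401]
ee_rot: [-1.761, -2.336, 0.366]
force: [-0.7, -1.5, 1.6]
width: 0.539
```

>>> jog_arm:
  commands: "1 0 0 0.06 0 0 0;1 0 0 0.1 0 0 0;1 0 0 0.12 0 0 0;1 0 0 0.12 0 0 0;1 0 0 0.1 0 0 0"

```text
clock: 11.95
position: [0.5195, 0.2081, 0.1915]
ee_rot: [-1.761, -2.336, 0.365]
force: [0.2, 1.2, -3.2]
width: 0.537
```

>>> jog_arm:
  commands: "1 0.0228 -0.1172 0.02 0 0 -0.0098;1 0.0228 -0.1172 0.02 0 0 -0.0098;1 0.0228 -0.1172 0.02 0 0 -0.0098;1 0.0228 -0.1172 0.02 0 0 -0.0098;1 0.0228 -0.1172 0.02 0 0 -0.0098"

```text
clock: 12.45
position: [0.5536, 0.0311, 0.2198]
ee_rot: [-2.078, -2.015, 0.314]
force: [0.9, -0.1, -3.4]
width: 0.538
```

>>> jog_arm:
  commands: "1 0.0228 -0.1172 0.02 -0.0003 -0.0104 0;1 0.0228 -0.1172 0.02 -0.0003 -0.0104 0;1 0.0228 -0.1172 0.02 -0.0003 -0.0104 0;1 0.0228 -0.1172 0.02 -0.0003 -0.0104 0;1 0.0228 -0.1172 0.02 -0.0003 -0.0104 0"

```text
clock: 12.95
position: [0.5877, -0.1448, 0.25]
ee_rot: [2.248, 2.186, 0.021]
force: [0.4, -0.3, -3.3]
width: 0.535
```

>>> jog_arm:
  commands: "1 0 0 0 -0.0003 -0.0104 0;1 0 0 0 -0.0003 -0.0104 0;1 0 0 0 -0.0003 -0.0104 0;1 0 0 0 0 0 0;1 0 0 0 0 0 0"

```text
clock: 13.45
position: [0.5874, -0.1432, 0.2499]
ee_rot: [2.143, 2.085, 0.222]
force: [0.3, -0.0, -2.3]
width: 0.535
```

```bash
python3 st.py
```

```text
t 13.45 pos [ 0.5874 -0.1432  0.2499] F [ 0.3 -0.  -2.3] w 49.2 q [-0.21  0.28  0.49  1.81 -0.23  0.9   1.92]
toolx [0.027 1.    0.006] yaw 1.544 toolz [ 0.205  0.    -0.979]
```

>>> jog_arm:
  commands: "1 0 0 -0.1 0 0 0;1 0 0 -0.1 0 0 0;1 0 0 -0.1 0 0 0;1 0 0 -0.088 0 0 0;1 0 0 0 0 0 0"

```text
clock: 13.95
position: [0.586, -0.1425, 0.1297]
ee_rot: [2.146, 2.089, 0.216]
force: [-0.4, -0.0, -4.0]
width: 0.537
```

```bash
python3 st.py
```

```text
t 13.95 pos [ 0.586  -0.1425  0.1297] F [-0.4 -0.  -4. ] w 49.4 q [-0.14  0.42  0.42  1.95 -0.36  0.64  2.04]
toolx [0.026 1.    0.006] yaw 1.545 toolz [ 0.199  0.001 -0.98 ]
```

>>> jog_arm:
  commands: "1 -0.052 0.002 -0.03 0 0 0;1 -0.052 0.002 -0.03 0 0 0;1 -0.052 0.002 -0.03 0 0 0;1 -0.052 0.002 -0.03 0 0 0;1 0 0 0 0 0 0"

```text
clock: 14.45
position: [0.5344, -0.1421, 0.1029]
ee_rot: [2.131, 2.074, 0.237]
force: [14.4, -0.8, 7.2]
width: 0.535
```

```bash
python3 st.py; python3 - <<'E'
from h import *
d=grab('side','k1s'); e=grab('wrist','k1w')
cv2.imwrite('pics/c4.png',np.hstack([cv2.resize(cv2.imread('pics/k1w.png'),(400,300)),cv2.resize(cv2.imread('pics/k1s.png')[170:290,290:450],(400,300))]))
E
```

```text
t 14.45 pos [ 0.5344 -0.1421  0.1029] F [14.4 -0.8  7.2] w 49.2 q [-0.1   0.37  0.38  2.11 -0.4   0.49  2.11]
toolx [0.027 1.    0.003] yaw 1.544 toolz [ 0.222 -0.003 -0.975]
```

View pics/c4.png

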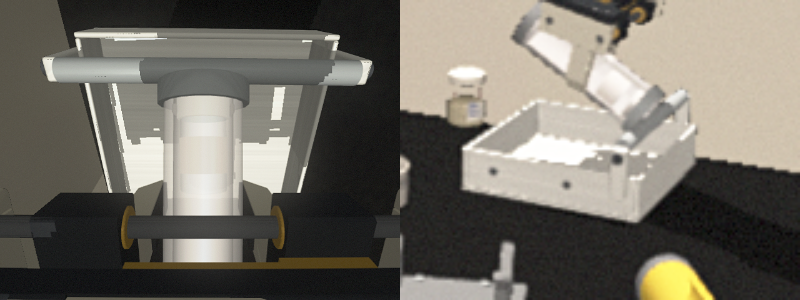

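The tube's rim is against the bar at the predicted place. I'll back off along the axis.

>>> jog_arm:
  commands: "1 0.046 -0.002 0.027 0 0 0;1 0.046 -0.002 0.027 0 0 0;1 0.046 -0.002 0.027 0 0 0;1 0.046 -0.002 0.027 0 0 0;1 0.046 -0.002 0.027 0 0 0"

```text
clock: 15.05
position: [0.5964, -0.1442, 0.1401]
ee_rot: [2.141, 2.084, 0.224]
force: [0.2, 0.1, -3.4]
width: 0.536
```

>>> jog_arm:
  commands: "1 0.01 0 0.006 0 0 0;1 0 0 0 0 0 0;1 0 0 0 0 0 0;1 0 0 0 0 0 0;1 0 0 0 0 0 0"

```text
clock: 15.55
position: [0.5968, -0.1443, 0.1397]
ee_rot: [2.143, 2.084, 0.222]
force: [0.6, -0.5, -3.0]
width: 0.531
```

```bash
python3 st.py; python3 - <<'E'
from h import *
d=grab('scene','k2s'); e=grab('wrist','k2w')
cv2.imwrite('pics/c5.png',np.hstack([cv2.resize(cv2.imread('pics/k2w.png'),(400,300)),cv2.resize(cv2.imread('pics/k2s.png')[180:330,320:500],(400,333))[:300]]))
E
```

```text
t 15.55 pos [ 0.5968 -0.1443  0.1397] F [ 0.6 -0.5 -3. ] w 48.8 q [-0.14  0.42  0.42  1.92 -0.35  0.66  2.03]
toolx [0.027 1.    0.006] yaw 1.543 toolz [ 0.206 -0.    -0.979]
```

View pics/c5.png

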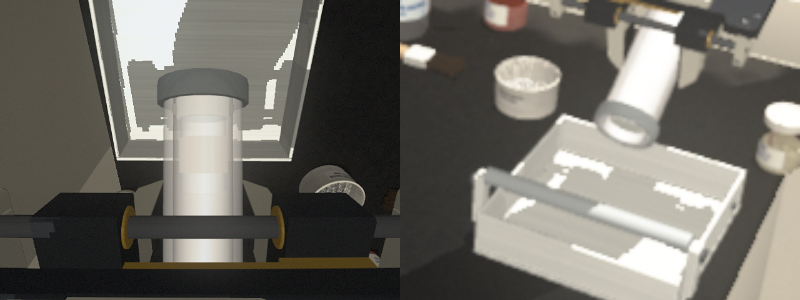

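Nothing has fallen: the tray is empty, the vial is still in the tube with its cap near (203,130), and the force still reads about -3 N. I'll tap again, faster.

>>> jog_arm:
  commands: "1 -0.0695 0.002 -0.04 0 0 0;1 -0.0695 0.002 -0.04 0 0 0;1 -0.0695 0.002 -0.04 0 0 0;1 -0.035 0.001 -0.02 0 0 0;1 0 0 0 0 0 0"

```text
clock: 16.15
position: [0.5331, -0.143, 0.1028]
ee_rot: [2.13, 2.073, 0.238]
force: [16.6, 2.5, 9.2]
width: 0.539
```

>>> jog_arm:
  commands: "1 0.046 -0.002 0.027 0 0 0;1 0.046 -0.002 0.027 0 0 0;1 0.046 -0.002 0.027 0 0 0;1 0.046 -0.002 0.027 0 0 0;1 0.0595 -0.001 0.032 0 0 0"

```text
clock: 16.65
position: [0.5972, -0.145, 0.14]
ee_rot: [2.143, 2.084, 0.222]
force: [0.4, -0.1, -3.4]
width: 0.538
```

>>> jog_arm:
  commands: "1 0 0 0 0 0 0;1 0 0 0 0 0 0;1 0 0 0 0 0 0;1 0 0 0 0 0 0;1 0 0 0 0 0 0"

```text
clock: 17.15
position: [0.5968, -0.1449, 0.1397]
ee_rot: [2.143, 2.084, 0.223]
force: [0.3, -0.6, -3.7]
width: 0.537
```

```bash
python3 st.py; cat > look.py <<'E'
import sys
from h import *
k=sys.argv[1]
d=grab('scene',k+'s'); e=grab('wrist',k+'w')
cv2.imwrite(f'pics/c{k}.png',np.hstack([cv2.resize(cv2.imread(f'pics/{k}w.png'),(400,300)),cv2.resize(cv2.imread(f'pics/{k}s.png')[180:330,320:500],(400,333))[:300]]))
# anything in tray (z .015-.06, inside walls)?
for x in (d,e):
    P=cloud(x)[x['z_map']>0]; q=P[:,:2]-[.532,-.142]; a=q@[-.999,.038]; b=q@[.038,.999]
    m=(np.abs(a)<.085)&(np.abs(b)<.085)&(P[:,2]>.012)&(P[:,2]<.06); print('in tray pts',m.sum(), P[m].mean(0).round(3) if m.any() else '')
o=dict(np.load('pics/k2w.npz')); 
print('wrist tube diff',np.abs(o['pixels'][130:330,260:390].astype(int)-e['pixels'][130:330,260:390]).mean().round(1))
E
python3 look.py t2
```

```text
t 17.15 pos [ 0.5968 -0.1449  0.1397] F [ 0.3 -0.6 -3.7] w 49.4 q [-0.14  0.42  0.42  1.92 -0.35  0.66  2.04]
toolx [0.027 1.    0.006] yaw 1.543 toolz [ 0.206 -0.    -0.979]
in tray pts 0 
in tray pts 0 
wrist tube diff 5.2
```

```bash
python3 - <<'E'
from h import *
L=[]
for k in ('r_wrist','k1w','k2w','t2w'):
    a=cv2.imread(f'pics/{k}.png'); L.append(cv2.resize(a[100:340,240:410],None,fx=1.15,fy=2))
cv2.imwrite('pics/c6.png',np.hstack(L))
E
```

```text
(no output)
```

View pics/c6.png

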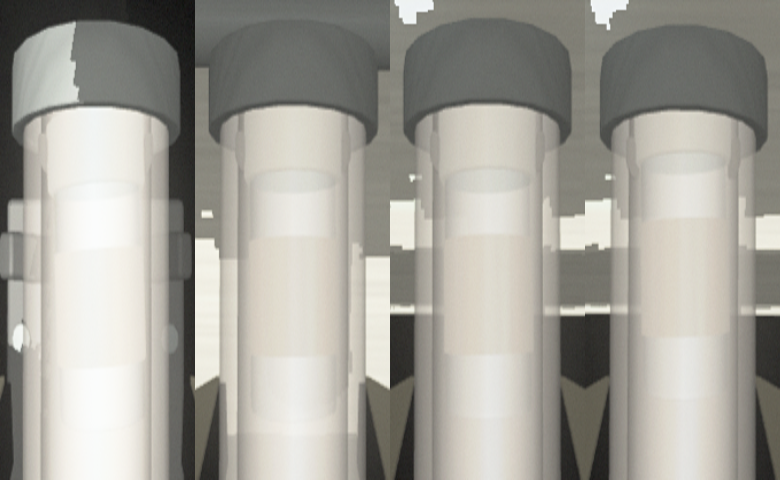

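Measured against the collar, the vial has crept towards the mouth: its label top is at rows 248, 238, 235 and 217 across the four crops, roughly 5 mm in all. One more firm tap.

>>> jog_arm:
  commands: "1 -0.0695 0.002 -0.04 0 0 0;1 -0.0695 0.002 -0.04 0 0 0;1 -0.0695 0.002 -0.04 0 0 0;1 -0.035 0.001 -0.02 0 0 0;1 0 0 0 0 0 0"

```text
clock: 17.75
position: [0.5321, -0.1433, 0.1022]
ee_rot: [2.131, 2.074, 0.236]
force: [14.2, 2.4, 7.3]
width: 0.534
```

>>> jog_arm:
  commands: "1 0.046 -0.002 0.027 0 0 0;1 0.046 -0.002 0.027 0 0 0;1 0.046 -0.002 0.027 0 0 0;1 0.046 -0.002 0.027 0 0 0;1 0.0595 -0.001 0.032 0 0 0"

```text
clock: 18.25
position: [0.5975, -0.1456, 0.1402]
ee_rot: [2.143, 2.083, 0.223]
force: [-0.0, 0.4, -1.5]
width: 0.535
```

>>> jog_arm:
  commands: "1 0 0 0 0 0 0;1 0 0 0 0 0 0;1 0 0 0 0 0 0;1 0 0 0 0 0 0;1 0 0 0 0 0 0"

```text
clock: 18.75
position: [0.5968, -0.1455, 0.1397]
ee_rot: [2.143, 2.083, 0.223]
force: [-0.4, 0.2, -1.5]
width: 0.539
```

```bash
python3 st.py; python3 look.py t3
```

```text
t 18.75 pos [ 0.5968 -0.1455  0.1397] F [-0.4  0.2 -1.5] w 49.6 q [-0.14  0.42  0.43  1.92 -0.36  0.66  2.04]
toolx [0.028 1.    0.006] yaw 1.543 toolz [ 0.206 -0.    -0.979]
in tray pts 184 [ 0.49  -0.149  0.026]
in tray pts 178 [ 0.487 -0.144  0.037]
wrist tube diff 8.3
```

The force reading dropped to -1.5 N and depth points show an object in the tray at (0.49, -0.15), so the vial is out. Returning the tube.

>>> jog_arm:
  commands: "1 0 0 0.067 0.0003 0.0104 0;1 0 0 0.067 0.0003 0.0104 0;1 0 0 0.067 0.0003 0.0104 0;1 0 0 0.067 0.0003 0.0104 0;1 0 0 0.067 0.0003 0.0104 0"

```text
clock: 19.35
position: [0.5975, -0.1454, 0.2416]
ee_rot: [-2.186, -2.125, 0.123]
force: [0.4, -0.3, -3.1]
width: 0.539
```

>>> jog_arm:
  commands: "1 -0.0259 0.1178 0 0.0003 0.0104 0;1 -0.0259 0.1178 0 0.0003 0.0104 0;1 -0.0259 0.1178 0 0.0003 0.0104 0;1 -0.0259 0.1178 0 0 0 0;1 -0.0259 0.1178 0 0 0 0"

```text
clock: 19.85
position: [0.5586, 0.0327, 0.2397]
ee_rot: [-2.077, -2.017, 0.315]
force: [-0.4, 0.8, -1.3]
width: 0.538
```

>>> jog_arm:
  commands: "1 -0.0259 0.1178 -0.06 0 0 0.0097;1 -0.0259 0.1178 -0.06 0 0 0.0097;1 -0.0259 0.1178 -0.06 0 0 0.0097;1 -0.0259 0.1178 -0.06 0 0 0.0097;1 -0.0259 0.1178 -0.06 0 0 0.0097"

```text
clock: 20.35
position: [0.5195, 0.2094, 0.1498]
ee_rot: [-1.762, -2.336, 0.365]
force: [1.2, -0.4, -2.3]
width: 0.535
```

>>> jog_arm:
  commands: "1 0 0 0 0 0 0;1 0 0 0 0 0 0;1 0 0 0 0 0 0;1 0 0 0 0 0 0;1 0 0 0 0 0 0"

```text
clock: 20.85
position: [0.5204, 0.2068, 0.1509]
ee_rot: [-1.767, -2.331, 0.364]
force: [1.4, 1.0, -1.6]
width: 0.534
```

```bash
python3 st.py; python3 - <<'E'
from h import *
for n in ('side','scene'):
    d=grab(n,'h_'+n); P=cloud(d)[d['z_map']>0]
    q=P[:,:2]-[.525,.209]; l=q@[.962,.273]; w=q@[-.273,.962]
    # tube top profile by length bin
    for lo in np.arange(-.09,.1,.02):
        m=(l>lo)&(l<lo+.02)&(np.abs(w)<.035)&(P[:,2]>.11)&(P[:,2]<.21)
        if m.sum()>8: print(n,lo.round(3),m.sum(),'z98',np.percentile(P[m,2],95).round(4),'wmed',np.median(w[m]).round(4))
E
```

```text
t 20.85 pos [0.5204 0.2068 0.1509] F [ 1.4  1.  -1.6] w 49.1 q [-0.66  0.61  0.35  1.57 -0.23  1.32  1.6 ]
toolx [-0.269  0.963  0.005] yaw 1.843 toolz [-0.299 -0.078 -0.951]
side -0.09 118 z98 0.1933 wmed 0.0184
side -0.07 267 z98 0.1919 wmed 0.023
side -0.05 250 z98 0.1903 wmed 0.0216
side -0.03 249 z98 0.1908 wmed 0.0217
side -0.01 110 z98 0.1917 wmed 0.0165
side 0.01 116 z98 0.1862 wmed 0.0229
side 0.03 199 z98 0.1863 wmed 0.0217
side 0.05 172 z98 0.1829 wmed 0.0217
side 0.07 173 z98 0.1926 wmed 0.0206
scene -0.09 345 z98 0.1915 wmed -0.0031
scene -0.07 186 z98 0.1927 wmed -0.002
scene -0.05 196 z98 0.1896 wmed -0.003
scene -0.03 168 z98 0.1902 wmed -0.0143
scene -0.01 289 z98 0.2059 wmed 0.0075
scene 0.01 80 z98 0.2052 wmed -0.0035
scene 0.03 58 z98 0.1894 wmed -0.0036
scene 0.05 32 z98 0.1901 wmed 0.0009
scene 0.07 14 z98 0.1896 wmed 0.0081
```

>>> jog_arm:
  commands: "1 -0.013 0.002 -0.1 0 0 0.001;1 0 0 -0.1 0 0 0;1 0 0 -0.08 0 0 0;1 0 0 -0.05 0 0 0;1 0 0 -0.02 0 0 0"

```text
clock: 21.45
position: [0.5153, 0.2081, 0.0443]
ee_rot: [-1.757, -2.337, 0.369]
force: [-0.7, -0.5, -2.3]
width: 0.534
```

>>> jog_arm:
  commands: "1 0 0 0 0 0 0;1 0 0 0 0 0 0;1 0 0 0 0 0 0;1 0 0 0 0 0 0;1 0 0 0 0 0 0"

```text
clock: 21.95
position: [0.5162, 0.2087, 0.046]
ee_rot: [-1.758, -2.339, 0.365]
force: [0.3, -0.2, -1.0]
width: 0.533
```

```bash
python3 st.py
```

```text
t 21.95 pos [0.5162 0.2087 0.046 ] F [ 0.3 -0.2 -1. ] w 49.0 q [-0.64  0.72  0.32  1.66 -0.27  1.12  1.64]
toolx [-0.277  0.961  0.006] yaw 1.852 toolz [-0.298 -0.081 -0.951]
```

>>> jog_arm:
  commands: "1 0 -0.005 -0.009 0 0 0;1 0 0 -0.009 0 0 0;1 0 0 0 0 0 0;1 0 0 0 0 0 0;1 0 0 0 0 0 0"

```text
clock: 22.45
position: [0.516, 0.2067, 0.0404]
ee_rot: [-1.758, -2.339, 0.367]
force: [0.3, -0.9, 5.6]
width: 0.537
```

>>> jog_arm:
  commands: "-0.5 0 0 0 0 0 0;-0.5 0 0 0 0 0 0;-0.5 0 0 0 0 0 0;-0.5 0 0 0 0 0 0;-0.5 0 0 0 0 0 0"

```text
clock: 22.95
position: [0.5158, 0.2071, 0.0399]
ee_rot: [-1.757, -2.339, 0.367]
force: [0.5, -0.4, 0.1]
width: 0.751
```

>>> jog_arm:
  commands: "-0.5 0.02 0.005 0.064 0 0 0;-0.5 0.03 0.008 0.095 0 0 0;-0.5 0.03 0.008 0.095 0 0 0;-0.5 0.03 0.008 0.095 0 0 0;-0.5 0.03 0.008 0.095 0 0 0"

```text
clock: 23.45
position: [0.5581, 0.2182, 0.1744]
ee_rot: [-1.758, -2.339, 0.367]
force: [-0.0, -0.2, -0.2]
width: 0.753
```

>>> jog_arm:
  commands: "-0.5 0 0 0.1 0 0 0;-0.5 0 0 0.1 0 0 0;-0.5 0 0 0.05 0 0 0;-0.5 0 0 0 0 0 0;-0.5 0 0 0 0 0 0"

```text
clock: 23.95
position: [0.5575, 0.2181, 0.2473]
ee_rot: [-1.757, -2.338, 0.368]
force: [0.3, -0.2, -1.4]
width: 0.752
```

```bash
python3 st.py; python3 - <<'E'
from h import *
from scipy.optimize import least_squares as LS
out=[]
for n in ('scene','side'):
    d=grab(n,'f_'+n); P=cloud(d)[d['z_map']>0]
    t=P[(P[:,2]>.06)&(P[:,2]<.1)&(P[:,0]>.4)&(P[:,0]<.63)&(P[:,1]>.1)&(P[:,1]<.28)]
    f=lambda p:np.hypot(-np.sin(p[1])*(t[:,0]-.525)+np.cos(p[1])*(t[:,1]-p[0]),t[:,2]-p[2])-.025
    s=LS(f,[.209,.277,.055],loss='soft_l1',f_scale=.002).x
    l=(t[:,:2]-[.525,s[0]])@[np.cos(s[1]),np.sin(s[1])]
    print(n,len(t),s.round(4),'ends',np.percentile(l,[.5,99.5]).round(4))
    q=P[:,:2]-[.532,-.142]; a=q@[-.999,.038]; b=q@[.038,.999]
    m=(np.abs(a)<.085)&(np.abs(b)<.085)&(P[:,2]>.012)&(P[:,2]<.06); print('tray',m.sum(),np.percentile(P[m],[5,50,95],axis=0).round(3).tolist() if m.any() else '')
cv2.imwrite('pics/c7.png',np.hstack([cv2.resize(cv2.imread('pics/f_scene.png')[170:350,240:500],(433,300)),cv2.resize(cv2.imread('pics/f_side.png')[180:360,220:440],(366,300))]))
E
```

```text
t 23.95 pos [0.5575 0.2181 0.2473] F [ 0.3 -0.2 -1.4] w 69.2 q [-0.64  0.6   0.37  1.34 -0.22  1.56  1.59]
toolx [-0.277  0.961  0.005] yaw 1.852 toolz [-0.3   -0.081 -0.95 ]
scene 891 [0.2071 0.284  0.0552] ends [-0.0808  0.0786]
tray 182 [[0.485, -0.16, 0.014], [0.489, -0.149, 0.025], [0.501, -0.133, 0.053]]
side 1195 [0.211  0.2656 0.0561] ends [-0.08    0.0775]
tray 253 [[0.461, -0.228, 0.015], [0.509, -0.223, 0.034], [0.604, -0.124, 0.056]]
```

View pics/c7.png

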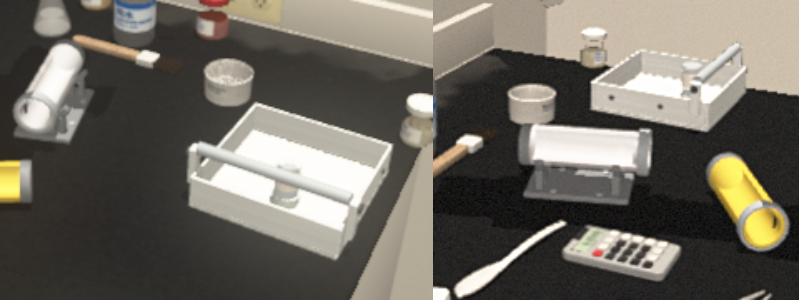

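The tube is home with its mouth towards the robot. The vial seems to stand near-upright in the tray by the bar, at (285,185) in the crop. I'll check its height and tilt before handing in.

```bash
python3 - <<'E'
from h import *
A=dict(np.load('pics/s1.npz'))  # tray empty, clear view
d=grab('scene','g_scene'); P=cloud(d); f=dict(np.load('pics/f_scene.npz'))
df=np.abs(cv2.GaussianBlur(A['pixels'],(3,3),0).astype(int)-cv2.GaussianBlur(d['pixels'],(3,3),0)).max(2)>25
roi=np.zeros_like(df); roi[235:320,350:475]=1; m=df&roi
v,u=np.where(m); print(m.sum(),u.min(),u.max(),v.min(),v.max())
for r in range(v.min(),v.max()+1,3):
    k=m[r]&(d['z_map'][r]>0); 
    if k.sum()>2: print(r,np.where(k)[0][[0,-1]],np.median(P[r][k],axis=0).round(3))
print('moved since last',np.abs(f['pixels'][235:320,350:475].astype(int)-d['pixels'][235:320,350:475]).mean().round(2))
c=d['pixels'];cv2.imwrite('pics/c8.png',np.hstack([cv2.resize(c[235:315,380:480][...,::-1],(400,320),interpolation=cv2.INTER_CUBIC),cv2.resize(cv2.imread('pics/f_side.png')[190:270,300:400],(400,320),interpolation=cv2.INTER_CUBIC)]))
E
```

```text
1659 363 447 238 303
238 [415 418] [ 0.63  -0.105  0.043]
241 [421 427] [ 0.625 -0.125  0.044]
244 [431 433] [ 0.625 -0.143  0.043]
247 [378 381] [ 0.559 -0.049  0.044]
250 [376 378] [ 0.545 -0.048  0.045]
253 [373 411] [ 0.562 -0.049  0.024]
256 [371 419] [ 0.615 -0.104  0.004]
259 [370 428] [ 0.606 -0.113  0.005]
262 [370 428] [ 0.58  -0.093  0.005]
265 [376 427] [ 0.506 -0.107  0.064]
268 [385 425] [ 0.491 -0.133  0.065]
271 [379 429] [ 0.49  -0.144  0.063]
274 [369 430] [ 0.525 -0.086  0.004]
277 [370 432] [ 0.517 -0.088  0.004]
280 [365 447] [ 0.511 -0.095  0.004]
283 [374 446] [ 0.5   -0.098  0.004]
286 [382 429] [ 0.499 -0.117  0.005]
289 [390 438] [ 0.497 -0.161  0.005]
292 [399 444] [ 0.514 -0.181  0.004]
295 [415 443] [ 0.506 -0.186  0.004]
298 [427 442] [ 0.5   -0.196  0.004]
301 [431 440] [ 0.492 -0.2    0.004]
moved since last 0.48
```

View pics/c8.png

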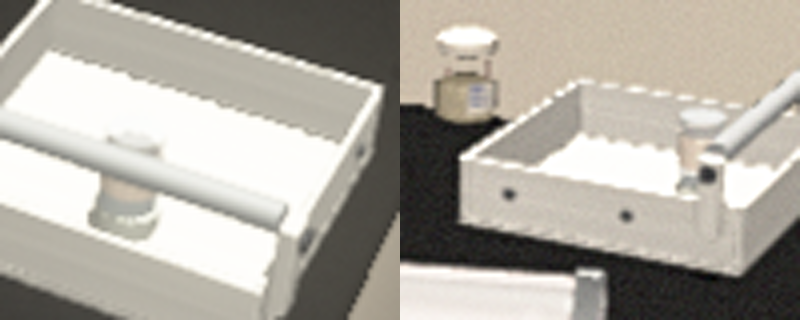

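The vial stands upright on the tray floor, its top at z ≈ 0.064, which puts its centre at about 0.034. That is under the 0.043 limit and inside the walls, and it isn't moving. The tube is home and the gripper is clear.

```bash
python3 -c "
from cell import arm; print(arm.sign_off())"
```

```text
the job is handed in; nothing more can be done
None
```

The job is handed in at about 24 s of the 48 s allowed. The vial is in the tray and the empty tube is back in its cradle. No verdict was reported, so these are my own checks.

**What I did:** I picked up the tube, tipped it 30° mouth-down over the tray and struck its rim on the bar three times. Each strike was followed by backing off about 70 mm. The first two, at about 0.18 and 0.24 m/s, only moved the vial a few mm. The third, at about 0.24 m/s, freed it. I had to return to the cradle once before striking, because joint 6 was close to its limit; I re-gripped with the tool leaning 18°.

**Last checks:**
- **Tube:** It lies in both supports at axis height 55–56 mm, within about 2 mm of home sideways and along its length. Its direction is within 0.012 rad of where it started.
- **Vial:** It is at rest in the tray but standing upright beside the bar, not lying down. Its centre is about 34 mm high by my estimate, under the 43 mm limit, and about 42 mm from the tray's centre towards the bar.
- **Robot and bystanders:** The open gripper is well above the tube and touches nothing. The bystanders in the last pictures look unmoved; I did not measure them.

Two readings disagreed slightly: the scene and side cameras put the tube's sideways position about 4 mm apart. They differed by the same amount before the task, so this is calibration error.

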